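Clear the bench, locate the cutting template and scan it in

TASK

Set the cutting bench up for the next job: first clear the leftovers, putting every pattern weight in the blue tray and every bobbin in the yellow tray. Then slide the template plate along the table, without lifting or tipping it, fully home against both dowels and the end stop, and with the plate there hold the scanner steady for two seconds, aimed at the middle of the plate's bar-code label from about a hand's width in front of it. Finally lay the scanner flat on its pad again, right way up, and leave everything in place and the other tools undisturbed.

Things in the scene. Friction and masses are not known exactly. Their poses are not given: they have to be found in the camera images.
- fixture: locating fixture fixed to the table, turned up to 0.15 rad. Origin: the point on the table under the plate's centre when the plate is home; z up; its x points away from the robot, its y to the left. It carries the dowels and the stop, polished and slippery; the plate slides on the bare table top (the dark green area with lime lines is only paint)
- dowel_right (a point): top of the right of two upright steel dowels of the fixture, 12 mm across, 30 mm high, at x = +56 mm, y = -45 mm in the fixture's frame: its face meets the plate's far edge at x = +50 mm
- dowel_left (a point): top of the left dowel, alike, at x = +56 mm, y = +45 mm in the fixture's frame
- stop (a point): top edge of the locating face of the red end-stop block of the fixture, at x = 0, y = +70 mm, z = 30 mm in the fixture's frame; the block is 60 mm (x) by 22 mm (y) by 30 mm high and its face looks to -y
- plate: aluminium template plate lying flat on the table, 100 mm (its x) by 140 mm (its y) by 16 mm thick, about 0.6 kg, sliding freely. Origin: centre of its underside, z up. On top stands a grey label panel up to 60 mm above the table. Home: its +x edge against both dowels, its +y edge against the stop; it then has the fixture's origin and axes. Starts up to 150 mm short of that
- label (a point): centre of the white bar-code label (44 mm wide, 34 mm tall) on the plate's panel, at x = +12 mm, y = -33 mm, z = 40 mm in the plate's frame. Its x axis is the label's outward normal: towards the plate's -y side, leaning 30 degrees upward; its y axis runs along the plate's x; z up the label
- weight1_mid (a point): steel pattern weight: dark round base 46 mm across and 22 mm high, with a bright steel knob 25 mm across and 24 mm high on top (46 mm tall in all), 0.3 kg, standing on its base. The point is on its axis, 23 mm above its underside; z is up. Absent in some starts
- weight2_mid (a point): steel pattern weight: dark round base 46 mm across and 22 mm high, with a bright steel knob 25 mm across and 24 mm high on top (46 mm tall in all), 0.3 kg, standing on its base. The point is on its axis, 23 mm above its underside; z is up. Absent in some starts
- weight3_mid (a point): steel pattern weight: dark round base 46 mm across and 22 mm high, with a bright steel knob 25 mm across and 24 mm high on top (46 mm tall in all), 0.3 kg, standing on its base. The point is on its axis, 23 mm above its underside; z is up. Absent in some starts
- bobbin1_mid (a point): thread bobbin standing on end: white flanges 36 mm across, lime thread between them, 44 mm tall, 0.06 kg. The point is its centre, half-way up; z is up. Absent in some starts
- bobbin2_mid (a point): thread bobbin standing on end: white flanges 36 mm across, lime thread between them, 44 mm tall, 0.06 kg. The point is its centre, half-way up; z is up. Absent in some starts
- bobbin3_mid (a point): thread bobbin standing on end: white flanges 36 mm across, lime thread between them, 44 mm tall, 0.06 kg. The point is its centre, half-way up; z is up. Absent in some starts
- tray_blue: blue tray, fixed to the table, open at the top: 140 mm (its x) by 180 mm (its y), walls 4 mm thick and 24 mm high, inner floor 4 mm above the table. Origin: centre of its underside, z up. For the pattern weights
- tray_yellow: yellow tray, fixed to the table, open at the top: 140 mm (its x) by 180 mm (its y), walls 4 mm thick and 24 mm high, inner floor 4 mm above the table. Origin: centre of its underside, z up. For the bobbins
- pad: black rubber rest pad of the scanner, fixed, 200 mm (its x) by 110 mm (its y) by 6 mm thick. Origin: centre of its underside, z up
- scan_grip (a point): hand-held bar-code scanner lying flat on its pad, nose roughly along the pad's x; 0.22 kg, 140 mm long. Point: on the grey handle (30 mm wide, 32 mm high, running from 63 mm behind to 32 mm ahead of it), 18 mm above the underside, near the centre of mass; x to the nose, z up (side with orange trigger). Black head from 31 to 77 mm ahead: 46 mm wide, 36 mm high
- scan_window (a point): centre of the scanner's amber window on the front of its head, 78 mm ahead of scan_grip on the same axis. The beam leaves along this frame's +x; z is the scanner's up. It reads a label 30 to 130 mm in front of the window, struck at up to 50 degrees from square, with the beam on the middle of the label
- shears: bystander, not to be disturbed: black-handled shears lying flat, 220 mm long; origin at its underside
- clamp: bystander, not to be disturbed: wooden clamp, 160 by 90 by 35 mm; origin at its underside
- cone: bystander, not to be disturbed: white thread cone, 76 mm across, 150 mm tall; origin at its underside
- tape: bystander, not to be disturbed: orange round tape measure, 64 mm across, 22 mm high; origin at its underside
- chalk: bystander, not to be disturbed: pink chalk block 50 by 40 by 8 mm; origin at its underside
- rule: bystander, not to be disturbed: steel rule 300 by 30 by 3 mm; origin at its underside
- gluejar: bystander, not to be disturbed: clear jar 60 mm across, 90 mm tall; origin at its underside

How it is judged:
On the way, in this order (a step that is already met when the one before it is completed fails the run):
1. all weights that are present lie in the blue tray and all bobbins in the yellow tray (x of weight1_mid in the frame of tray_blue between -0.066 and 0.066 m and y of weight1_mid in the frame of tray_blue between -0.086 and 0.086 m and z of weight1_mid in the frame of tray_blue between 0.01 and 0.035 m and x of weight2_mid in the frame of tray_blue between -0.066 and 0.066 m and y of weight2_mid in the frame of tray_blue between -0.086 and 0.086 m and z of weight2_mid in the frame of tray_blue between 0.01 and 0.035 m and x of weight3_mid in the frame of tray_blue between -0.066 and 0.066 m and y of weight3_mid in the frame of tray_blue between -0.086 and 0.086 m and z of weight3_mid in the frame of tray_blue between 0.01 and 0.035 m and x of bobbin1_mid in the frame of tray_yellow between -0.066 and 0.066 m and y of bobbin1_mid in the frame of tray_yellow between -0.086 and 0.086 m and z of bobbin1_mid in the frame of tray_yellow between 0.01 and 0.035 m and x of bobbin2_mid in the frame of tray_yellow between -0.066 and 0.066 m and y of bobbin2_mid in the frame of tray_yellow between -0.086 and 0.086 m and z of bobbin2_mid in the frame of tray_yellow between 0.01 and 0.035 m and x of bobbin3_mid in the frame of tray_yellow between -0.066 and 0.066 m and y of bobbin3_mid in the frame of tray_yellow between -0.086 and 0.086 m and z of bobbin3_mid in the frame of tray_yellow between 0.01 and 0.035 m), for 0.2 s.
2. the plate is home against both dowels and the end stop (x of plate in the frame of fixture between -0.003 and 0.003 m and y of plate in the frame of fixture between -0.003 and 0.003 m and angle between the x axis of plate and the x axis of fixture, either way round below 0.026 rad and height (world z) of plate below 0.004 m), for 0.2 s.
3. with the plate home, the scanner is held steady on the middle of the label for a second (all of step 2 and x of label in the frame of scan_window between 0.03 and 0.13 m and y of label in the frame of scan_window between -0.013 and 0.013 m and z of label in the frame of scan_window between -0.013 and 0.013 m and x of scan_window in the frame of label above 0.015 m and angle between the x axis of scan_window and the x axis of label, either way round below 0.87 rad), for 1 s.
At the end, for the whole second after the job is handed in: Every weight is in the blue tray and every bobbin in the yellow one; the plate lies flat within 3 mm and 1.5 degrees of home; the scanner lies flat, right way up, on its pad with the middle of its handle within 75 mm (pad x) and 45 mm (pad y) of the pad's middle (all of step 1 and all of step 2 and x of scan_grip in the frame of pad between -0.075 and 0.075 m and y of scan_grip in the frame of pad between -0.045 and 0.045 m and z of scan_grip in the frame of pad below 0.032 m and angle between scan_window's own z axis and vertical below 0.15 rad); the robot touches nothing.
It fails at once if the plate is lifted or tipped (height (world z) of plate above 0.03 m or angle between plate's own z axis and vertical above 0.3 rad).
It fails at once if a bystander is moved more than 30 mm (distance of any of shears, clamp, cone, tape, chalk, rule, gluejar from where it was at the start of the episode above 0.03 m).
Of weight1, weight2, weight3, bobbin1, bobbin2, bobbin3 only 3 to 5 are there at a start; the rules pass over those that are not, and their reading is None.
At some moment in a run one of weight1, weight2, weight3, bobbin1, bobbin2, bobbin3, plate may be knocked a few centimetres aside while the robot is not near it.
It also fails if it takes over 210 s, if anything falls off the work surface, if the arm or the gripper's body presses on something with over 40 N, if the wrist force passes 120 N, or if a joint passes its speed limit or range.

ROBOT

A 6-joint arm with a two-finger parallel gripper is mounted at the origin on the work surface. World frame = base frame: x ahead of the robot, y to its left, z up, the work surface at z = 0. Lengths are in m, angles in rad, forces in N, time in s.
With the tool pointing down it reaches from about 0.425 to 0.925 m from the base axis. Payload 12.5 kg.
Tool frame: the origin (TCP) lies midway between the tips of the shut fingers; the grasp point (between the pads) lies 19 mm behind it; z points along the fingers, y is the direction in which the jaws open and shut (so a half turn about z gives the same grasp; the last joint's range is limited). The gripper opens to 85 mm and grips with 20 to 120 N. Pads are 22 mm wide; open, the fingers measure 114 mm over their backs; the gripper's body (76 mm by 85 mm) begins 54 mm behind the grasp point. The pads swing forward as they close: fully open they stand 13 mm farther back than shut.
Start: joints at [-1.222, 0.491, 1.559, -0, 1.092, -0.106], TCP at [0.275, -0.561, 0.231] pointing down, gripper open.
Joint ranges: [-3.1, 3.1], [-0.84, 2.19], [0.05, 2.79], [-1.13, 4.28], [0.06, 2.93], [-2.69, 2.69]. Speed limits (rad/s): [2.22, 2.22, 2.79, 3.14, 3.14, 3.14].

INTERFACE

Orientations are given as a unit quaternion [x, y, z, w].
In Python, from rig import robot, inverse_kinematics, telemetry, grab_frame, camera_params, workorder gives the robot as it stands. The module is installed in compiled form; this text tells all that it offers. Calls block until the motion is done:
- robot.movep(position, orientation): joint-space move of the TCP to a pose.
- robot.move_straight(position, frame=None, rate=0.15): straight line of the TCP; frame=None keeps the orientation; rate is the mean speed in m/s.
- robot.set_joints(angles): joint-space move.
- robot.gripper_to(opening, grip_force=None): opening from 0.0 (shut) to 1.0 (fully open); grip_force is the grip in N (None keeps the last); returns when the fingers have stopped.
- robot.wait(seconds).
- inverse_kinematics(position, orientation): joint angles nearest the present ones, or None.
- telemetry.get_obs(): the state.
- grab_frame(name): name is "scene" or "top" or "wrist"; returns the picture (420x560x3 uint8, red, green, blue); there is no depth.
- camera_params(name): a dict with "fx", "fy", "cx", "cy" (pixels), "xyz" and "orientation" of the camera in the world; the wrist camera has in their place "T_tool_cam" (4x4, takes a point from camera to tool coordinates, whose origin is the TCP and whose axes are the flange's). Camera axes: x right, y up, looking along -z (the intrinsics and any distortion apply to the point x, -y, -z); pixel columns grow to the right and rows downward; lengths in m; the calibration is good to about 2 mm. A picture is of the moment at which its call begins: read the wrist's pose just before it. camera_params takes no time and is no camera call.
A pose or a line that the arm cannot do raises robot.PlanningError and nothing moves.
- workorder.sign_off(): hands the job in, once; it reports no verdict.
The state is a dict: "time_s": time; "joint_positions": joint angles; "qvel": joint speeds; "tau": joint torques, N m; "position": TCP position; "eef_rot": TCP orientation; "contact_force": force on the tool from outside, world axes, zero at the start; "torque": the same for the moment, N m; "opening": opening from 0.0 (shut) to 1.0 (fully open).
Only numpy, scipy, OpenCV 4.12 (cv2) and the standard library are available. Lean on these libraries where they do the work, as an engineer would, in place of code of your own. Each camera call takes 0.05 s, during which the arm holds its last target.

## Working session

There is one attempt and no reset: what is moved stays moved. The work goes in short steps, each a Python script; the robot and the scene stay as the last script left them, time stands still between calls to the robot, and variables do not carry over. Pictures are saved under pics/ and viewed, and the job is handed in when it is done.

```bash
mkdir -p pics; ls
python3 - <<'E'
from rig import *
import cv2
for n in ("scene","top","wrist"):
    im=grab_frame(n); cv2.imwrite(f"pics/{n}0.png",im[:,:,::-1]); print(n,camera_params(n))
o=telemetry.get_obs(); print(o)
E
```

```text
pics
scene {'fx': 520.0781214653099, 'fy': 520.0781214653099, 'cx': 273.82605152979494, 'cy': 209.34907098063024, 'xyz': array([0.92884405, 0.72226169, 1.02366623]), 'orientation': array([0.08318302, 0.34949529, 0.90428066, 0.23067317])}
top {'fx': 538.1962358335447, 'fy': 538.1962358335447, 'cx': 269.93601713004034, 'cy': 202.09622456689607, 'xyz': array([ 0.1895348 , -0.05992316,  1.69665168]), 'orientation': array([ 0.0750934 , -0.07306362, -0.67280009,  0.73236789])}
wrist {'fx': 366.9504821572471, 'fy': 366.9504821572471, 'cx': 279.27190673867756, 'cy': 207.4340946319355, 'T_tool_cam': array([[-5.25119207e-04,  9.64095631e-01,  2.65554776e-01,
         6.65516692e-02],
       [ 9.99999651e-01,  3.33627699e-04,  7.66207335e-04,
         1.35657379e-03],
       [ 6.50100715e-04,  2.65555085e-01, -9.64095469e-01,
        -1.44022066e-01],
       [ 0.00000000e+00,  0.00000000e+00,  0.00000000e+00,
         1.00000000e+00]])}
{'time_s': 0.15, 'joint_positions': array([-1.22158235e+00,  4.91404858e-01,  1.55931307e+00,  3.74097951e-06,
        1.09168987e+00, -1.05585375e-01]), 'qvel': array([-0.00066346, -0.00196744, -0.00190438,  0.0011421 ,  0.00050627,
        0.00134907]), 'tau': array([ 1.75883411e-03, -6.18707585e+01, -2.61692494e+01, -1.12763255e-04,
        3.19705279e-03, -2.94669155e-05]), 'position': array([ 0.27452474, -0.56130024,  0.23087082]), 'eef_rot': array([ 9.74256031e-01,  2.25444049e-01, -4.78780849e-05, -4.04752798e-04]), 'contact_force': array([-0.55869893,  0.31082984, -1.34492844]), 'torque': array([-0.00494457, -0.03441925, -0.05281395]), 'opening': 1.0011059777681903}
```

View pics/scene0.png

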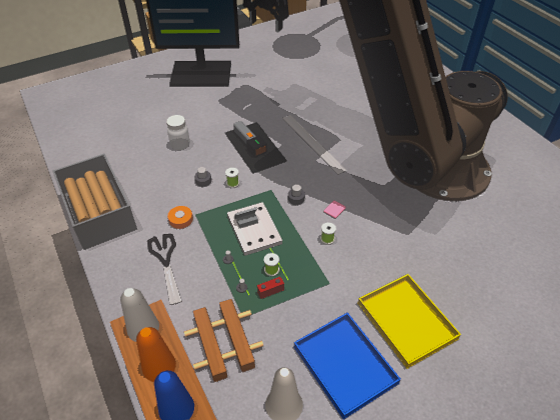

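View pics/top0.png

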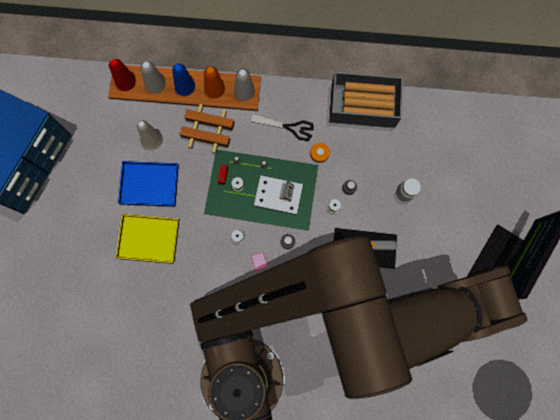

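View pics/wrist0.png

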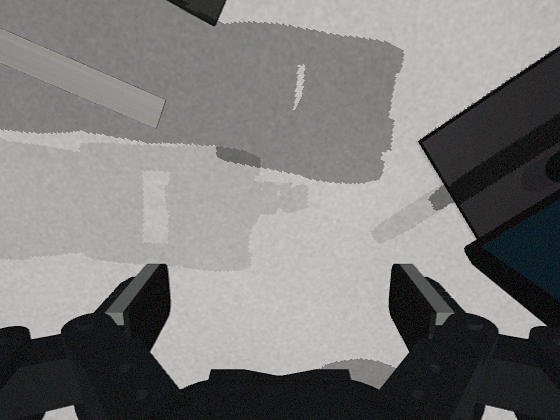

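The scene shows 2 weights at scene (203,177) and (297,194), and 3 bobbins at (232,178), (328,233) and (271,264). The last bobbin stands in the plate's path, with the dowels at (228,257) and (242,285) and the red stop at (270,288). Next I'll set up helpers and enlarge the pictures.

```bash
cat > h.py <<'E'
from rig import robot, inverse_kinematics, telemetry, grab_frame, camera_params, workorder
import numpy as np, cv2
from scipy.spatial.transform import Rotation as R
def cam(n,obs=None):
    c=camera_params(n); K=(c['fx'],c['fy'],c['cx'],c['cy'])
    if 'xyz' in c: return K,R.from_quat(c['orientation']).as_matrix(),np.array(c['xyz'])
    o=obs or telemetry.get_obs(); T=np.eye(4);T[:3,:3]=R.from_quat(o['eef_rot']).as_matrix();T[:3,3]=o['position']
    T=T@c['T_tool_cam']; return K,T[:3,:3],T[:3,3]
def p2w(C,u,v,z):
    (fx,fy,cx,cy),Rm,t=C; d=Rm@np.array([(u-cx)/fx,-(v-cy)/fy,-1]); return t+d*(z-t[2])/d[2]
def w2p(C,p):
    (fx,fy,cx,cy),Rm,t=C; q=Rm.T@(np.asarray(p)-t); return np.array([cx+fx*q[0]/-q[2],cy-fy*q[1]/-q[2]])
def snap(n,name):
    o=telemetry.get_obs(); C=cam(n,o); im=grab_frame(n); cv2.imwrite(f'pics/{name}.png',im[:,:,::-1]); return im,C
def crop(im,name,x0,y0,x1,y1,s):
    cv2.imwrite(f'pics/{name}.png',cv2.resize(im[y0:y1,x0:x1,::-1],None,fx=s,fy=s,interpolation=cv2.INTER_CUBIC))
def down(yaw):  # tool z down; tool y (jaw) direction at angle yaw+90 ; tool x at yaw
    c,s=np.cos(yaw),np.sin(yaw)
    return R.from_matrix(np.array([[c,s,0],[s,-c,0],[0,0,-1]])).as_quat()
E
python3 - <<'E'
from h import *
s=cv2.imread('pics/scene0.png')[:,:,::-1]; t=cv2.imread('pics/top0.png')[:,:,::-1]
crop(s,'s1',150,100,350,300,4); 
crop(t,'t1',200,140,400,270,4)
crop(t,'t2',100,140,260,270,5)
crop(s,'s2',280,260,480,420,4)
S=cam('scene');T=cam('top')
print('down yaw now',R.from_quat(telemetry.get_obs()['eef_rot']).as_matrix())
for n,a,b in (('b1',(271,264),(238,184)),('b2',(328,233),(237,236)),('b3',(232,178),(335,206)),('w1',(297,194),(288,241)),('w2',(203,177),(350,187))):
    print(n,p2w(S,*a,.022),p2w(T,*b,.022))
E
```

```text
down yaw now [[ 8.98349957e-01  4.39280411e-01 -2.75789246e-04]
 [ 4.39280488e-01 -8.98349634e-01  7.67078051e-04]
 [ 8.92071935e-05 -8.10253369e-04 -9.99999668e-01]]
b1 [0.59690792 0.07106548 0.022     ] [0.59612556 0.06697795 0.022     ]
b2 [0.42768756 0.05576167 0.022     ] [0.42858047 0.05391773 0.022     ]
b3 [ 0.55343132 -0.23720817  0.022     ] [ 0.55078621 -0.24707553  0.022     ]
w1 [ 0.4277394  -0.09798138  0.022     ] [ 0.4264071  -0.10680433  0.022     ]
w2 [ 0.62175215 -0.27959305  0.022     ] [ 0.61693416 -0.2913299   0.022     ]
```

View pics/s1.png

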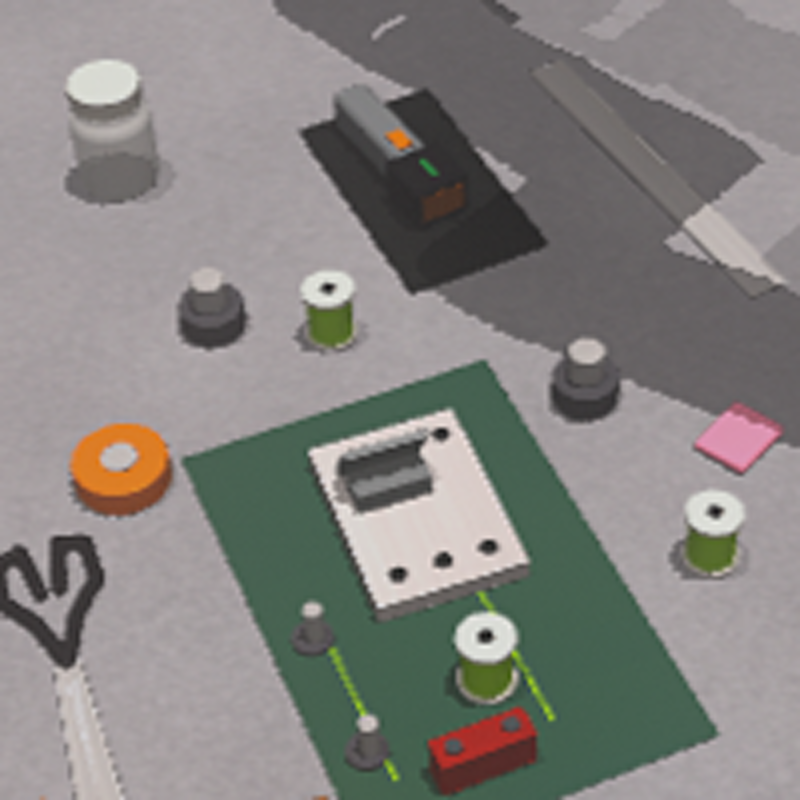

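View pics/t1.png

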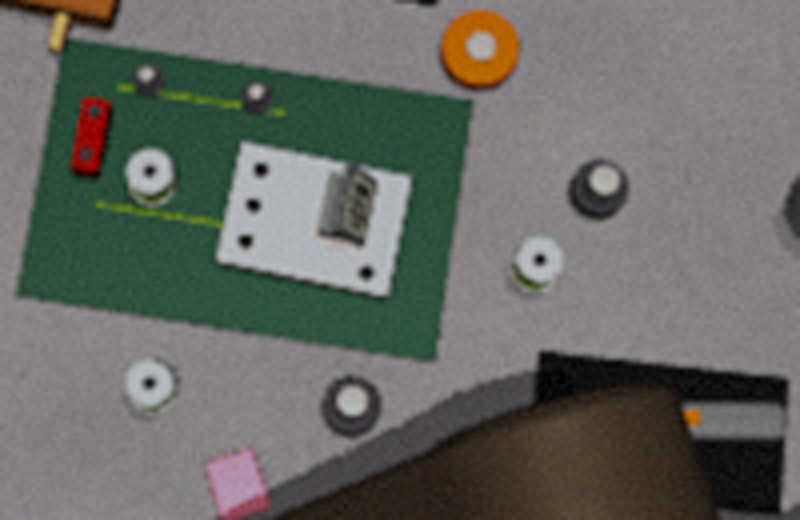

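View pics/t2.png

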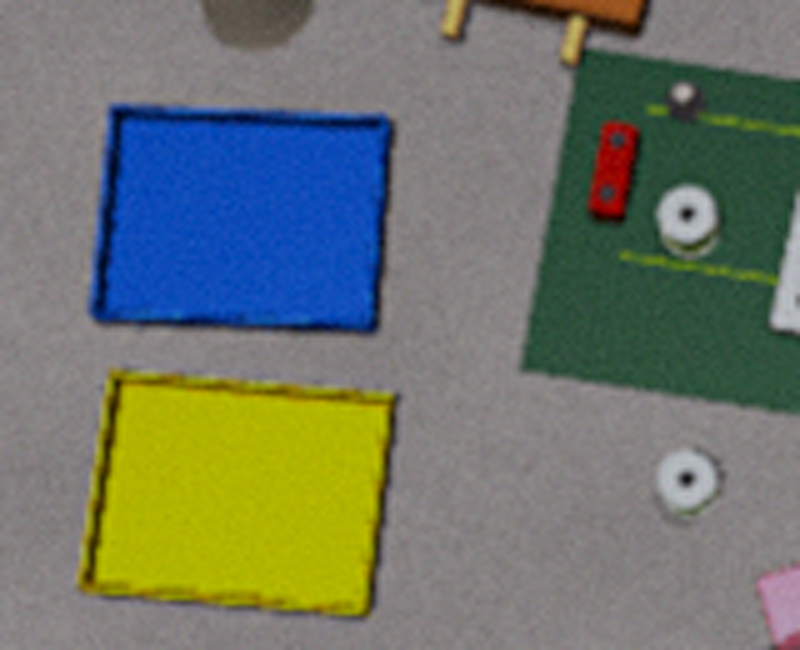

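View pics/s2.png

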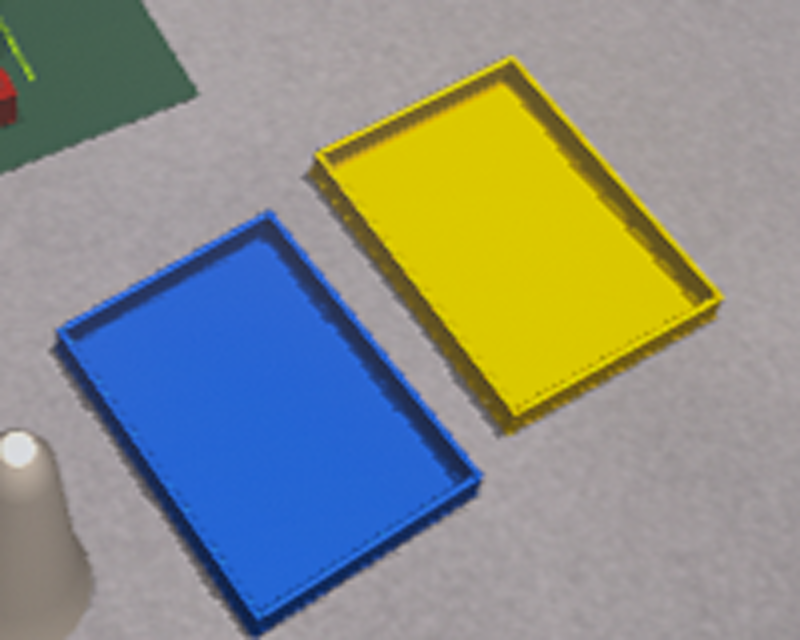

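Run:
```python
from h import *
S=cam('scene');T=cam('top')
f=lambda u,v,s,x,y:((u+.5)/s-.5+x,(v+.5)/s-.5+y)
def two(n,s,t,z): 
    a=p2w(S,*s,z)[:2];b=p2w(T,*t,z)[:2]; print(n,z,a.round(4),b.round(4)); return a,b
s1=lambda u,v:f(u,v,4,150,100); t1=lambda u,v:f(u,v,4,200,140); t2=lambda u,v:f(u,v,5,100,140); s2=lambda u,v:f(u,v,4,280,260)
for n,a,b,z in (('b1',(486,636),(150,171),.044),('b2',(714,511),(149,383),.044),('b3',(328,288),(540,260),.044),('w1',(586,352),(352,401),.046),('w2',(207,280),(604,181),.046),('dl',(368,722),(148,72),.03),('dr',(312,608),(258,90),.03),('Pa',(380,611),(240,143),.016),('Pb',(309,452),(411,174),.016),('Pc',(453,410),(387,297),.016),('Pd',(529,566),(217,262),.016)):
    two(n,s1(*a),t1(*b),z)
for nm,tt,ss in (('blue',[(110,107),(390,118),(377,330),(94,320)],[(258,620),(62,332),(270,213),(480,480)]),('yel',[(113,372),(394,395),(368,614),(82,591)],[(515,418),(318,154),(513,58),(720,298)])):
    A=[];B=[]
    for a,b in zip(ss,tt):
        x,y=two(nm,s2(*a),t2(*b),.024);A.append(x);B.append(y)
    for P in (A,B):
        P=np.array(P); e=P[0]-P[1]; print(P.mean(0),'yaw of y axis-90',np.degrees(np.arctan2(e[1],e[0]))-90,np.linalg.norm(e),np.linalg.norm(P[1]-P[2]))
```

```text
b1 0.044 [0.5966 0.0719] [0.5958 0.0686]
b2 0.044 [0.4288 0.0554] [0.4274 0.053 ]
b3 0.044 [ 0.552 -0.239] [ 0.5503 -0.2432]
w1 0.046 [ 0.4301 -0.0995] [ 0.4264 -0.1047]
w2 0.046 [ 0.6216 -0.2843] [ 0.6179 -0.2896]
dl 0.03 [0.6801 0.0839] [0.6809 0.0792]
dr 0.03 [ 0.6736 -0.0062] [ 0.6735 -0.0104]
Pa 0.016 [0.6347 0.0055] [0.6321 0.0007]
Pb 0.016 [ 0.6178 -0.1331] [ 0.6182 -0.1386]
Pc 0.016 [ 0.5186 -0.1208] [ 0.5161 -0.1268]
Pd 0.016 [0.5384 0.0187] [0.5329 0.0103]
blue 0.024 [0.6423 0.4513] [0.6396 0.448 ]
blue 0.024 [0.6492 0.2762] [0.6477 0.2674]
blue 0.024 [0.5136 0.2691] [0.5084 0.2589]
blue 0.024 [0.5069 0.4463] [0.4995 0.4383]
[0.57801276 0.36073651] yaw of y axis-90 2.2486716413179977 0.17522115543079386 0.13576931153221222
[0.57381559 0.35317502] yaw of y axis-90 2.5826891106660526 0.18079309377877434 0.1396073696985587
yel 0.024 [0.471  0.4284] [0.4673 0.4216]
yel 0.024 [0.469  0.2505] [0.4677 0.2432]
yel 0.024 [0.3329 0.2511] [0.3293 0.2428]
yel 0.024 [0.3336 0.4266] [0.3285 0.4213]
[0.40163112 0.33917492] yaw of y axis-90 -0.6341494052254717 0.17792603621293773 0.1361587738675512
[0.39820248 0.33222066] yaw of y axis-90 0.13666345076927655 0.17838815112230225 0.1384041226999061
```

Run:
```python
from h import *
for y in (0,np.pi/2,-np.pi/2,np.pi):
  for p in ((.45,-.05,.35),(.45,.05,.25),(.57,.35,.2)):
    print(y,p,inverse_kinematics(p,down(y)))
t=telemetry.get_obs()['time_s']
robot.movep([.47,-.06,.33],down(0)); print(telemetry.get_obs()['time_s']-t)
robot.wait(.2)
im,C=snap('wrist','w1'); print(C)
crop(im,'w1z',0,0,560,420,1.42)
im,C=snap('top','top1')
```

```text
0 (0.45, -0.05, 0.35) [-2.56724829e-01  1.24712266e-01  1.77551461e+00 -4.44089210e-16
  1.24136578e+00  1.31407150e+00]
0 (0.45, 0.05, 0.25) [-3.54103866e-02  2.23069659e-01  1.93547050e+00 -4.44089210e-16
  9.83052492e-01  1.53538594e+00]
0 (0.57, 0.35, 0.2) [ 4.51992507e-01  5.83226867e-01  1.47710290e+00 -4.44089210e-16
  1.08126289e+00  2.02278883e+00]
1.5707963267948966 (0.45, -0.05, 0.35) [-2.56724829e-01  1.24712266e-01  1.77551461e+00 -4.44089210e-16
  1.24136578e+00 -2.56724829e-01]
1.5707963267948966 (0.45, 0.05, 0.25) [-3.54103866e-02  2.23069659e-01  1.93547050e+00 -4.44089210e-16
  9.83052492e-01 -3.54103866e-02]
1.5707963267948966 (0.57, 0.35, 0.2) [ 4.51992507e-01  5.83226867e-01  1.47710290e+00 -4.44089210e-16
  1.08126289e+00  4.51992507e-01]
-1.5707963267948966 (0.45, -0.05, 0.35) None
-1.5707963267948966 (0.45, 0.05, 0.25) None
-1.5707963267948966 (0.57, 0.35, 0.2) None
3.141592653589793 (0.45, -0.05, 0.35) [-2.56724829e-01  1.24712266e-01  1.77551461e+00 -4.44089210e-16
  1.24136578e+00 -1.82752116e+00]
3.141592653589793 (0.45, 0.05, 0.25) [-3.54103866e-02  2.23069659e-01  1.93547050e+00 -4.44089210e-16
  9.83052492e-01 -1.60620671e+00]
3.141592653589793 (0.57, 0.35, 0.2) [ 4.51992507e-01  5.83226867e-01  1.47710290e+00 -4.44089210e-16
  1.08126289e+00 -1.11880382e+00]
1.975
((366.9504821572471, 366.9504821572471, 279.27190673867756, 207.4340946319355), array([[-1.24569664e-03,  9.63982792e-01,  2.65961697e-01],
       [-9.99999224e-01, -1.20912516e-03, -3.01245711e-04],
       [ 3.11852987e-05, -2.65961865e-01,  9.63983550e-01]]), array([ 0.53725011, -0.06185467,  0.47383653]))
```

View pics/w1z.png

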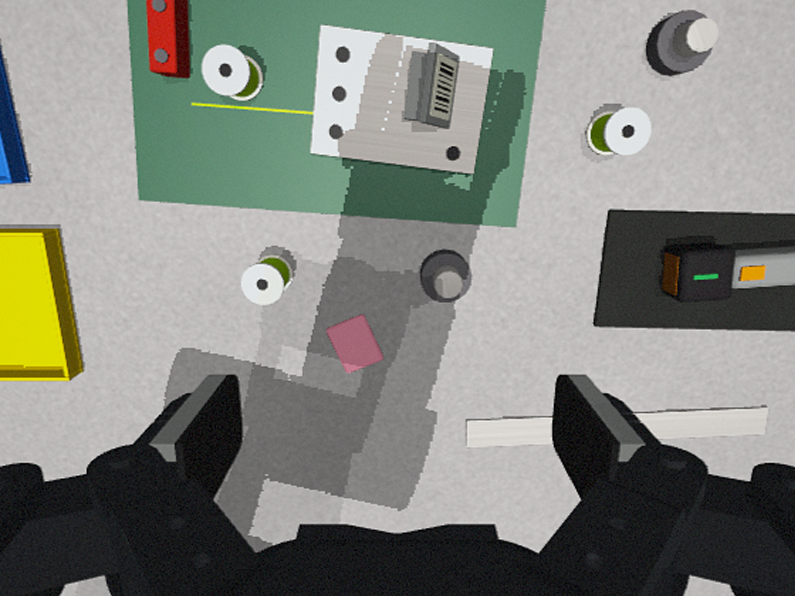

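Everything is in this view: bobbin tops at (226,71), (262,285) and (628,131), weight knobs at (449,283) and (703,33), the plate at centre top, and the scanner with its nose to the left. I'll compute positions from these.

Run:
```python
from h import *
C=cam('wrist')
q=lambda u,v:((u+.5)/1.42-.5,(v+.5)/1.42-.5)
for n,p,z in (('b1',(226,71),.044),('b2',(262,285),.044),('b3',(628,131),.044),('w1',(449,283),.046),('w2',(703,33),.046),('Pa',(320,25),.016),('Pb',(493,48),.016),('Pc',(473,174),.016),('Pd',(311,154),.016),('yel',(63,229),.024),('yel',(78,378),.024),('pad',(609,210),.006),('pad',(595,325),.006)):
    print(n,p2w(C,*q(*p),z)[:2].round(4))
```

```text
b1 [0.5964 0.0689]
b2 [0.4274 0.0532]
b3 [ 0.5523 -0.2438]
w1 [ 0.4295 -0.1058]
w2 [ 0.6221 -0.2909]
Pa [ 6.342e-01 -6.000e-04]
Pb [ 0.6172 -0.1394]
Pc [ 0.5182 -0.127 ]
Pd [0.5349 0.0111]
yel [0.4725 0.2273]
yel [0.3326 0.2372]
pad [ 0.4864 -0.2508]
pad [ 0.3783 -0.2492]
```

```bash
cat >> h.py <<'E'
def T(): return telemetry.get_obs()['time_s']
def pick(x,y,z,yaw,F,lo,hi,zt=.16):
    robot.gripper_to(1.0)
    robot.movep([x,y,zt],down(yaw)); robot.move_straight([x,y,z],rate=.2)
    robot.gripper_to(0.0,F); robot.move_straight([x,y,zt],rate=.25)
    o=telemetry.get_obs(); print('grip',o['opening'],o['contact_force'].round(2),'t',o['time_s']); 
    ok=lo<o['opening']<hi
    if not ok: print('GRIP BAD')
    return ok
def place(x,y,z,yaw=np.pi/2,zt=.16,op=.75):
    robot.movep([x,y,zt],down(yaw)); robot.move_straight([x,y,z],rate=.2)
    robot.gripper_to(op); robot.move_straight([x,y,zt],rate=.25); print('placed t',T())
E
python3 - <<'E'
from h import *
y=np.pi/2
if pick(.4279,.0532,.014,y,30,.35,.5): place(.398,.385,.020)
im,C=snap('wrist','w2')
E
```

```text
grip 0.411867050947813 [-0.03 -0.82 -1.25] t 5.975
placed t 9.1833
```

View pics/w2.png

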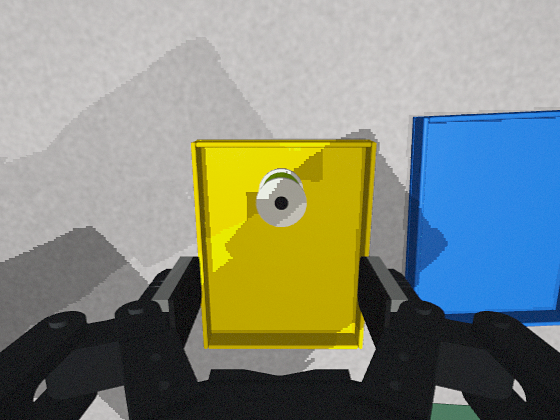

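The bobbin stands upright in the yellow tray at (281,203). I'll do the rest now.

Run:
```python
from h import *
y=np.pi/2
if pick(.5964,.0689,.014,y-.07,30,.35,.5): place(.398,.332,.020)
if pick(.4295,-.1058,.022,y,60,.22,.38): place(.574,.40,.028)
if pick(.5515,-.2438,.014,2.547,30,.35,.5): place(.398,.28,.020)
if pick(.6205,-.2909,.022,y,60,.22,.38): place(.574,.31,.028)
robot.movep([.45,.20,.36],down(0.0)); robot.wait(.2)
im,C=snap('wrist','w3'); snap('top','top3'); snap('scene','scene3'); print(T())
```

```text
grip 0.41261889268274005 [-0.61 -0.31 -1.49] t 13.1083
placed t 16.3083
grip 0.273543858135421 [-0.97 -0.07 -3.03] t 20.4083
placed t 24.2667
grip 0.408622549183542 [-0.12  0.06 -0.64] t 29.05
placed t 32.9667
grip 0.2656414933795745 [-0.17  0.05 -3.65] t 37.6417
placed t 41.7583
43.4167
```

View pics/w3.png

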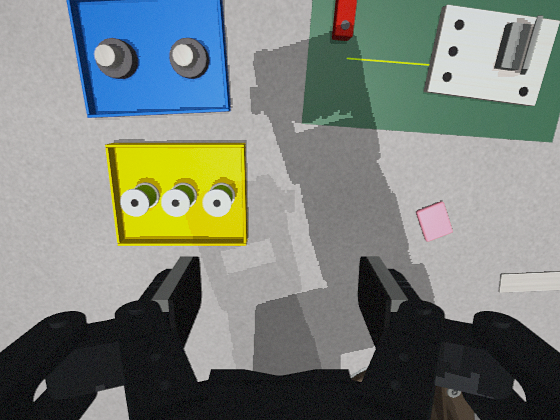

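View pics/scene3.png

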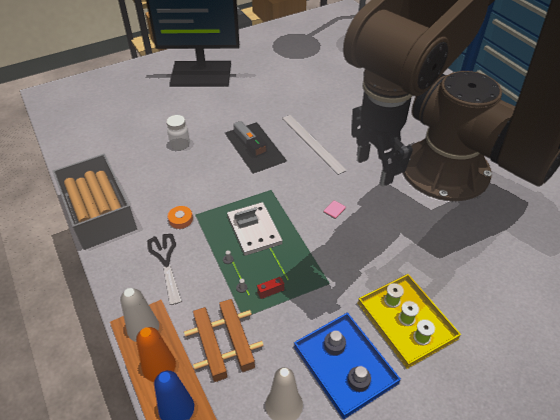

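All five leftovers are in their trays. Next I'll measure the fixture and plate accurately.

Run:
```python
from h import *
robot.movep([.66,-.01,.24],down(0.0)); robot.wait(.3)
im,C=snap('wrist','w4'); np.savez('c4.npz',K=C[0],R=C[1],t=C[2])
crop(im,'w4z',0,0,560,420,1.42); print(T())
```

```text
44.9833
```

View pics/w4z.png

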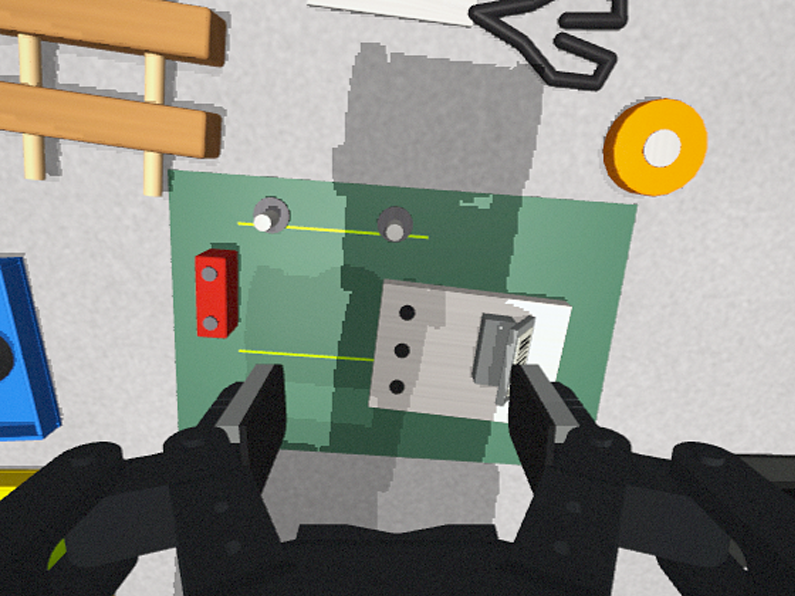

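Run:
```python
from h import *
im=cv2.imread('pics/w4.png')[:,:,::-1]
crop(im,'w4a',125,130,295,250,4.7)
crop(im,'w4b',245,185,415,305,4.7)
```

```text
(no output)
```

View pics/w4a.png

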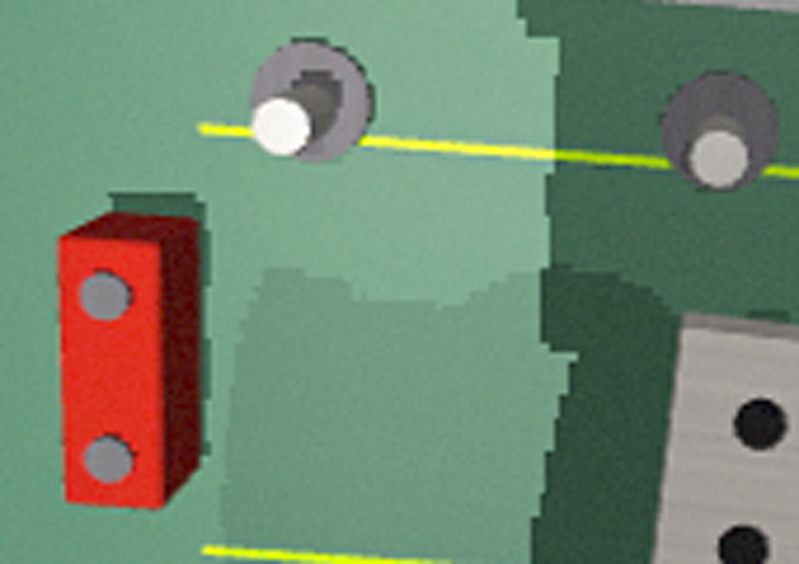

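View pics/w4b.png

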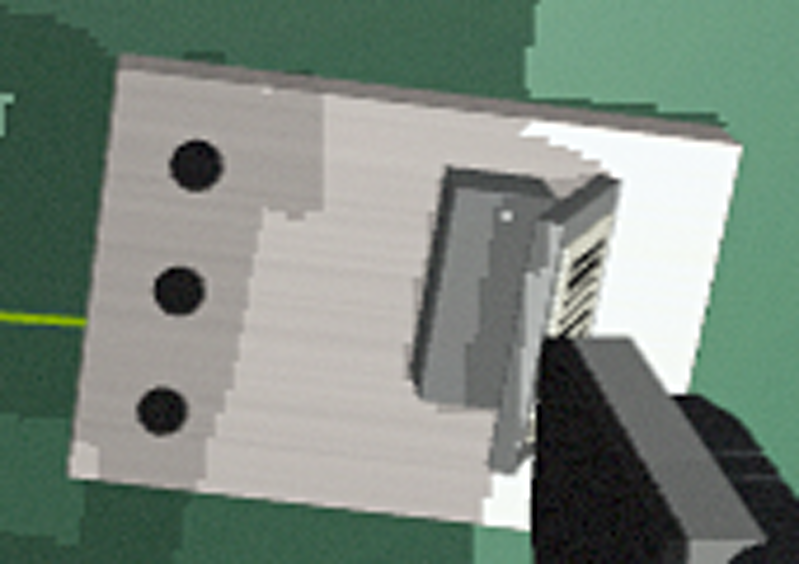

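Run:
```python
from h import *
d=np.load('c4.npz');C=(d['K'],d['R'],d['t'])
a=lambda u,v:((u+.5)/4.7-.5+125,(v+.5)/4.7-.5+130); b=lambda u,v:((u+.5)/4.7-.5+245,(v+.5)/4.7-.5+185)
dl=p2w(C,*a(281,126),.03)[:2];dr=p2w(C,*a(718,158),.03)[:2]
s1=p2w(C,*a(160,241),.03)[:2];s2=p2w(C,*a(163,507),.03)[:2]
P=[p2w(C,*b(*q),.016)[:2] for q in ((118,70),(742,147),(70,477))]
print(dl,dr,np.linalg.norm(dl-dr),s1,s2,np.linalg.norm(s1-s2)); print(P)
e=dl-dr; yaw=np.arctan2(-e[0],e[1]); e2=s1-s2; print('yaw',yaw,'stop',np.arctan2(e2[1],e2[0]))
x=np.array([np.cos(yaw),np.sin(yaw)]);y=np.array([-x[1],x[0]])
print('origin by dowels',(dl+dr)/2-.056*x,'by stop',(s1+s2)/2-.07*y)
f=P[0]-P[1]; print('plate yaw',np.arctan2(-f[0],f[1]),np.linalg.norm(f),np.linalg.norm(P[0]-P[2]),'c',(P[1]+P[2])/2)
```

```text
[0.68056118 0.08099771] [ 0.67399869 -0.00877396] 0.09001121613949582 [0.65652718 0.1079355 ] [0.59751068 0.11239261] 0.05918456897768844
[array([ 0.6341841 , -0.00073467]), array([ 0.61652585, -0.1398578 ]), array([0.5353345 , 0.01121214])]
yaw -0.0729722421187347 stop -0.07538002038077368
origin by dowels [0.62142897 0.04019469] by stop [0.62191541 0.04035034]
plate yaw -0.12625023942532945 0.14023928240622405 0.09956891919192012 c [ 0.57593018 -0.06432283]
```

```bash
cat >> h.py <<'E'
FO=np.array([.6216,.0402]); FY=-.0735
def fx(x,y):
    c,s=np.cos(FY),np.sin(FY); return FO+np.array([c*x-s*y,s*x+c*y])
def tofix(p):
    c,s=np.cos(FY),np.sin(FY); d=np.asarray(p)[:2]-FO; return np.array([c*d[0]+s*d[1],-s*d[0]+c*d[1]])
def fforce():
    f=telemetry.get_obs()['contact_force']; c,s=np.cos(FY),np.sin(FY); return np.array([c*f[0]+s*f[1],-s*f[0]+c*f[1],f[2]])
E
python3 - <<'E'
from h import *
Y=FY+np.pi/2
robot.gripper_to(.5)
robot.movep([*fx(-.038,-.212),.15],down(Y))
robot.move_straight([*fx(-.038,-.212),.004],rate=.15)
print(fforce().round(2))
for y in (-.19,-.16,-.13,-.10,-.086):
    robot.move_straight([*fx(-.038,y),.004],rate=.07); print(y,fforce().round(2))
im,C=snap('wrist','w5'); snap('scene','scene5'); print(T())
E
```

```text
[ 0.55 -0.43  0.57]
-0.19 [-0.62 -0.54 -0.24]
-0.16 [ 0.27 -0.38 -0.52]
-0.13 [0.21 0.1  0.75]
-0.1 [-0.1   0.57 -0.29]
-0.086 [0.23 0.66 0.12]
50.6583
```

View pics/w5.png

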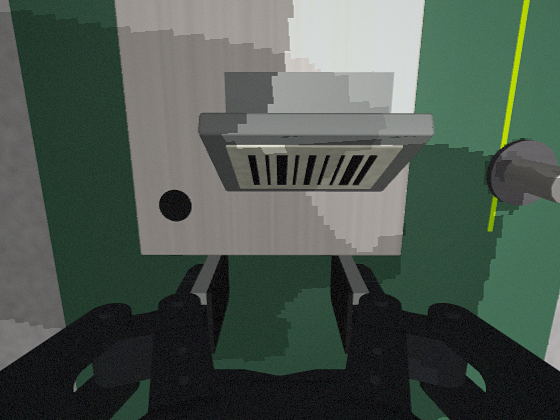

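View pics/scene5.png

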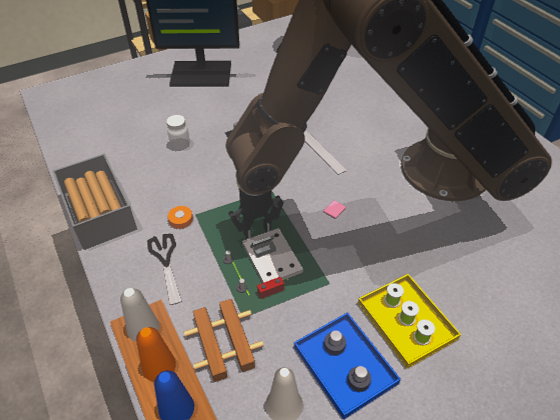

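The plate is square on both fingers and close to the stop. Next comes the x push, followed by the final presses.

Run:
```python
from h import *
Y=FY+np.pi/2
def ln(x,y,z,r=.07): robot.move_straight([*fx(x,y),z],rate=r)
ln(-.038,-.105,.004); ln(-.038,-.105,.13,.25)
robot.movep([*fx(-.125,0),.13],down(FY)); ln(-.125,0,.004,.15)
for x in (-.10,-.08,-.066,-.063,-.062,-.061,-.060,-.059,-.058,-.057):
    ln(x,0,.004,.06 if x<-.067 else .03); robot.wait(.05); f=fforce(); print(x,f.round(2),tofix(telemetry.get_obs()['position']).round(4))
    if abs(f[0])>12: break
snap('wrist','w6'); print(T())
```

```text
-0.1 [ 0.04 -0.87 -0.44] [-0.1001 -0.    ]
-0.08 [-1.05  0.29  0.39] [-0.08 -0.  ]
-0.066 [ 0.28  0.41 -0.23] [-0.0657 -0.    ]
-0.063 [-0.14  0.65 -0.04] [-0.0628  0.    ]
-0.062 [-3.11 -0.28  2.71] [-0.0623 -0.    ]
-0.061 [-4.04  0.31  1.7 ] [-0.061  0.   ]
-0.06 [-7.27 -0.34  4.51] [-0.0609 -0.    ]
-0.059 [-10.83   0.24   6.49] [-0.0608 -0.    ]
-0.058 [-15.03  -1.    10.07] [-0.0607  0.    ]
57.9417
```

View pics/w6.png

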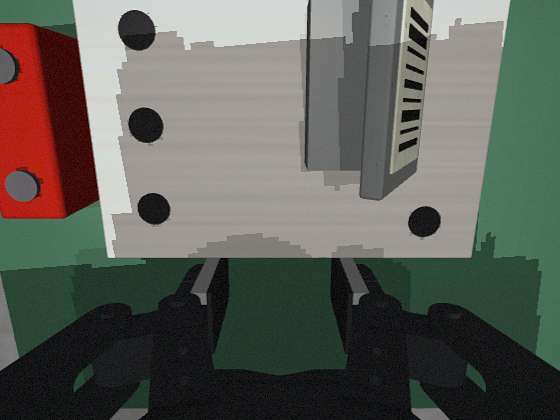

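Run:
```python
from h import *
def ln(x,y,z,r=.07): robot.move_straight([*fx(x,y),z],rate=r)
ln(-.09,0,.004); ln(-.09,0,.13,.25)
robot.movep([*fx(0,-.115),.13],down(FY+np.pi/2)); ln(0,-.115,.004,.15)
for y in (-.095,-.087,-.085,-.084,-.083,-.082,-.081,-.08,-.079,-.078,-.077):
    ln(0,y,.004,.04); robot.wait(.05); f=fforce(); print(y,f.round(2),tofix(telemetry.get_obs()['position']).round(4))
    if abs(f[1])>12: break
ln(0,-.11,.004); ln(0,-.11,.13,.25)
# re-press x
robot.movep([*fx(-.09,0),.13],down(FY)); ln(-.09,0,.004,.2)
for x in (-.066,-.063,-.062,-.061,-.060,-.059,-.058):
    ln(x,0,.004,.04); robot.wait(.05); f=fforce(); print(x,f.round(2),tofix(telemetry.get_obs()['position']).round(4))
    if abs(f[0])>10: break
ln(-.09,0,.004); ln(-.09,0,.13,.25)
robot.movep([.68,-.0,.24],down(0.0)); robot.wait(.3)
im,C=snap('wrist','w7'); np.savez('c7.npz',K=C[0],R=C[1],t=C[2])
crop(im,'w7z',130,120,410,330,2.85); print(T())
```

```text
-0.095 [-0.43 -0.04 -0.25] [ 0.    -0.095]
-0.087 [0.17 0.04 0.05] [-0.     -0.0869]
-0.085 [-0.28  1.68  0.17] [-0.    -0.085]
-0.084 [ 0.53 -1.66  0.75] [-0.     -0.0841]
-0.083 [-0.35 -2.11 -0.17] [-0.    -0.083]
-0.082 [ 0.22 -1.69  0.33] [-0.     -0.0819]
-0.081 [-0.33 -1.05 -0.28] [ 0.     -0.0809]
-0.08 [-0.17 -1.73  0.53] [ 0.     -0.0799]
-0.079 [-0.14 -7.42 -0.31] [ 0.     -0.0797]
-0.078 [ -0.33 -14.74  -0.62] [ 0.     -0.0796]
-0.066 [ 0.17 -0.98 -0.42] [-0.0663 -0.    ]
-0.063 [ 0.31  0.61 -0.2 ] [-0.063  0.   ]
-0.062 [0.4  0.3  0.81] [-0.062 -0.   ]
-0.061 [ 0.45  0.48 -0.96] [-0.061  0.   ]
-0.06 [-5.45  0.31  2.44] [-0.0609  0.    ]
-0.059 [-9.27  0.05  5.29] [-0.0608  0.    ]
-0.058 [-13.29  -0.55   6.95] [-0.0608  0.    ]
73.825
```

View pics/w7z.png

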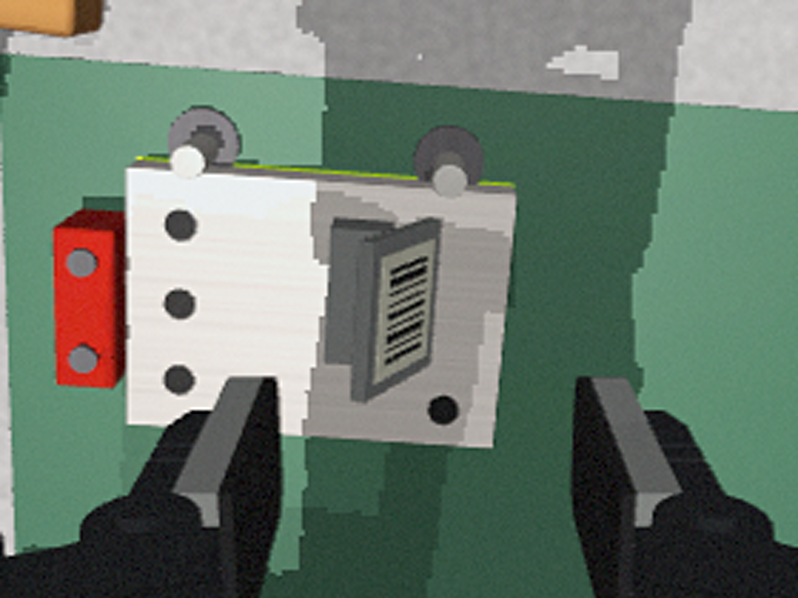

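Home: the +y edge is on the stop and the far edge is on both dowels. Next I'll look at the scanner.

Run:
```python
from h import *
d=np.load('c7.npz');C=(d['K'],d['R'],d['t'])
a=lambda u,v:((u+.5)/2.85-.5+130,(v+.5)/2.85-.5+120)
for p in ((128,167),(516,187),(492,447),(126,424)): print('plate corner fix',tofix(p2w(C,*a(*p),.016)).round(4))
robot.gripper_to(1.0)
robot.movep([.44,-.35,.24],down(np.pi/2)); robot.wait(.3)
im,C=snap('wrist','w8'); np.savez('c8.npz',K=C[0],R=C[1],t=C[2])
crop(im,'w8z',0,0,560,420,1.42); print(T())
```

```text
plate corner fix [0.0494 0.0691]
plate corner fix [ 0.0523 -0.0697]
plate corner fix [-0.05   -0.0703]
plate corner fix [-0.0506  0.0701]
76.625
```

View pics/w8z.png

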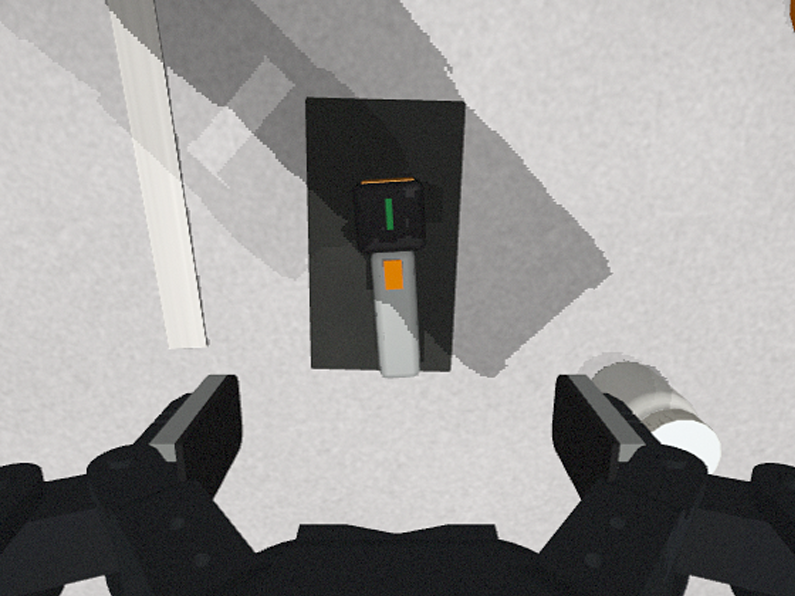

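Run:
```python
from h import *
im=cv2.imread('pics/w8.png')[:,:,::-1]; crop(im,'w8b',205,60,345,275,2.75)
crop(im,'w8c',240,110,310,275,3.6)
```

```text
(no output)
```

View pics/w8c.png

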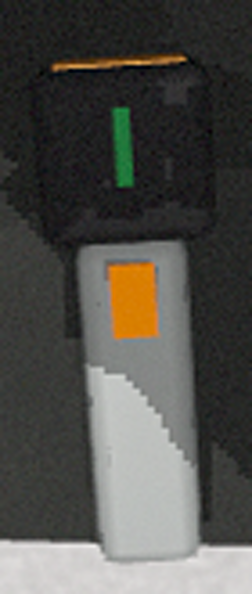

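View pics/w8b.png

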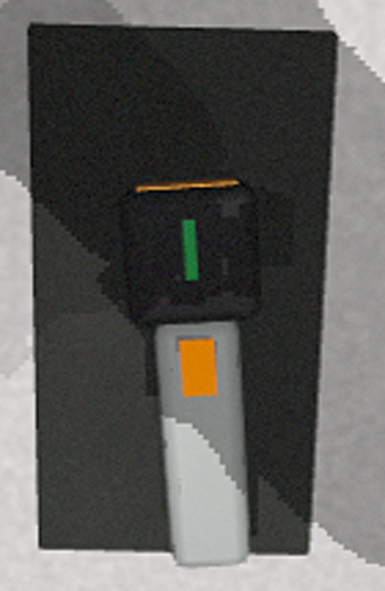

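Run:
```python
from h import *
d=np.load('c8.npz');C=(d['K'],d['R'],d['t'])
a=lambda u,v:((u+.5)/3.6-.5+240,(v+.5)/3.6-.5+110); b=lambda u,v:((u+.5)/2.75-.5+205,(v+.5)/2.75-.5+60)
hf=p2w(C,*a(133,242),.038);hr=p2w(C,*a(152.5,556),.038);w=p2w(C,*a(119.5,63.5),.036); g1=p2w(C,*a(121,107),.042);g2=p2w(C,*a(126,187),.042)
print('hf',hf,'hr',hr,'win',w,g1,g2,np.linalg.norm(hf-hr),np.linalg.norm(w-hr))
for p,q in ((hr,hf),(hr,w),(g2,g1)): e=(q-p); print('yaw',np.arctan2(e[1],e[0]))
e=(w-hr)[:2];e/=np.linalg.norm(e); print('grip from rear',hr[:2]+.063*e,'from win',w[:2]-.078*e)
P=np.array([p2w(C,*b(*q),.006)[:2] for q in ((30,25),(336,32),(308,553),(40,549))]); print(P,P.mean(0))
e=(P[0]+P[1]-P[2]-P[3]); print('pad yaw',np.arctan2(e[1],e[0]))
for p,z in (((37,0),0),): pass
```

```text
hf [ 0.43738796 -0.3488358   0.038     ] hr [ 0.44271823 -0.4390899   0.038     ] win [ 0.43399324 -0.30257496  0.036     ] [ 0.43443611 -0.31313215  0.042     ] [ 0.43563954 -0.3336199   0.042     ] 0.09041135521776428 0.13680809262733656
yaw 1.6297862800630996
yaw 1.6346219106248374
yaw 1.6294679659577398
grip from rear [ 0.43869995 -0.37621817] from win [ 0.43896825 -0.38041614]
[[ 0.37827982 -0.24872264]
 [ 0.48606431 -0.25108688]
 [ 0.48148247 -0.44939541]
 [ 0.37314442 -0.44769884]] [ 0.42974275 -0.34922594]
pad yaw 1.5463420999985198
```

Run:
```python
from h import *
psi=1.631; g=(.4388,-.378)
robot.movep([*g,.13],down(psi)); robot.move_straight([*g,.011],rate=.15)
robot.gripper_to(0,60); o=telemetry.get_obs(); print(o['opening'],o['contact_force'])
robot.move_straight([*g,.18],rate=.15); print(telemetry.get_obs()['opening'])
robot.movep([*fx(.012,-.191),.15],down(FY+np.pi/2)); robot.move_straight([*fx(.012,-.191),.06],rate=.12)
robot.wait(.2); im,C=snap('wrist','w9'); snap('scene','scene9'); np.savez('c9.npz',K=C[0],R=C[1],t=C[2]); print(T())
s=cv2.imread('pics/scene9.png')[:,:,::-1]; crop(s,'s9',180,130,320,300,3.5)
```

```text
0.3391822022888111 [-0.26149851  0.50113127  5.68677553]
0.3398543376488526
82.2417
```

View pics/w9.png

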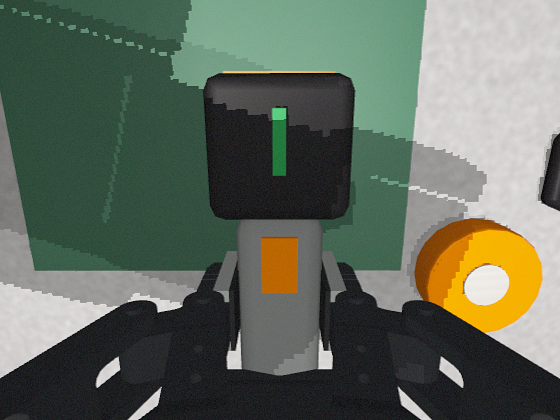

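View pics/s9.png

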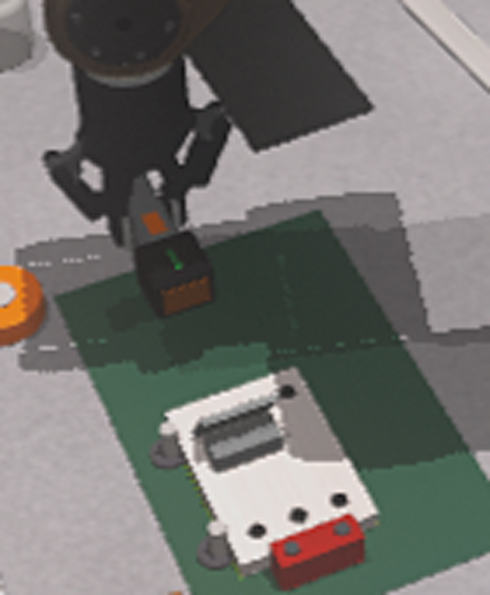

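Run:
```python
from h import *
d=np.load('c9.npz');C=(d['K'],d['R'],d['t'])
o=telemetry.get_obs();Rm=R.from_quat(o['eef_rot']).as_matrix();p=o['position'];print(p)
P=lambda x,y,zup:(w2p(C,p+Rm@np.array([x,y,-zup]))).round(1)
for a in (.013,):
  for n,q in (('front top L',(.077,-.023,a+.018)),('front top R',(.077,.023,a+.018)),('back top head L',(.031,-.023,a+.018)),('back top R',(.031,.023,a+.018)),('handle front',(.031,.015,a+.014)),('label',None)):
    if q: print(n,P(*q))
```

```text
[ 0.61969996 -0.15118891  0.06051535]
front top L [198.4  65.5]
front top R [357.4  65.4]
back top head L [206.8 217.6]
back top R [349.4 217.6]
handle front [323.2 214.1]
```

Run:
```python
from h import *
robot.move_straight([*fx(.012,-.191),.027],rate=.06); robot.wait(2.6)
o=telemetry.get_obs();print(o['position'],tofix(o['position']),o['opening'],o['contact_force'])
snap('scene','scene10'); snap('wrist','w10');print(T())
s=cv2.imread('pics/scene10.png')[:,:,::-1]; crop(s,'s10',180,160,320,300,4)
```

```text
[ 0.61954425 -0.15116676  0.02700885] [ 0.0120026  -0.19100105] 0.3378195815698879 [ 0.36305618  0.02210537 -1.91871563]
85.6417
```

View pics/s10.png

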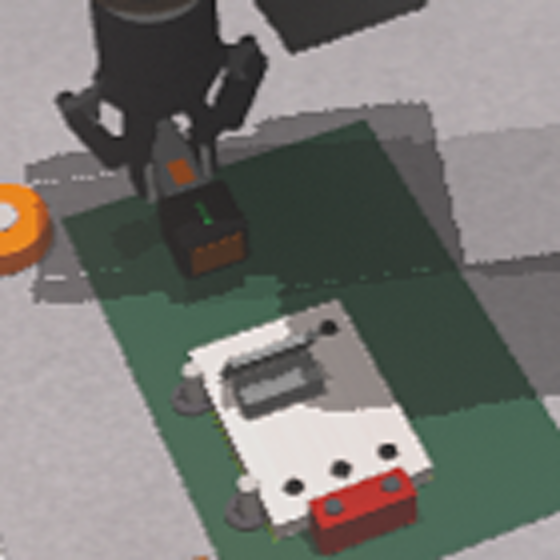

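View pics/w10.png

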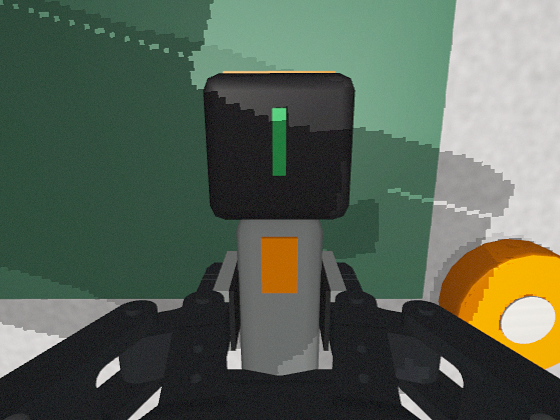

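Run:
```python
from h import *
S=cam('scene')
f=lambda p:((np.array(p)-np.array([180,160])+.5)*4-.5).round(0)
print('window',f(w2p(S,[*fx(.012,-.113),.04])),'dowels',f(w2p(S,[*fx(.056,-.045),.03])),f(w2p(S,[*fx(.056,.045),.03])),'plate corners',[f(w2p(S,[*fx(*q),.016])) for q in ((.05,-.07),(-.05,-.07),(-.05,.07))])
```

```text
window [216. 253.] dowels [189. 365.] [245. 479.] plate corners [array([186., 347.]), array([335., 294.]), array([430., 462.])]
```

Run:
```python
from h import *
psi=1.631; g=(.437,-.372)
robot.move_straight([*fx(.012,-.191),.024],rate=.03); robot.wait(2.2)
robot.move_straight([*fx(.012,-.191),.18],rate=.15)
robot.movep([*g,.15],down(psi)); robot.move_straight([*g,.03],rate=.15); robot.move_straight([*g,.0115],rate=.04)
print(telemetry.get_obs()['contact_force'])
robot.wait(.2); robot.gripper_to(.7); robot.move_straight([*g,.2],rate=.15)
robot.movep([.44,-.35,.24],down(np.pi/2)); robot.wait(.3)
snap('wrist','w11'); 
robot.movep([.45,.0,.36],down(0.0)); robot.wait(.2)
im,C=snap('wrist','w12'); snap('scene','scene12'); snap('top','top12'); np.savez('c12.npz',K=C[0],R=C[1],t=C[2]);print(T(),telemetry.get_obs()['contact_force'])
```

```text
[-1.70297402  2.00605934  4.49543434]
96.8667 [-0.38954507  0.0703985  -0.87744916]
```

View pics/w11.png

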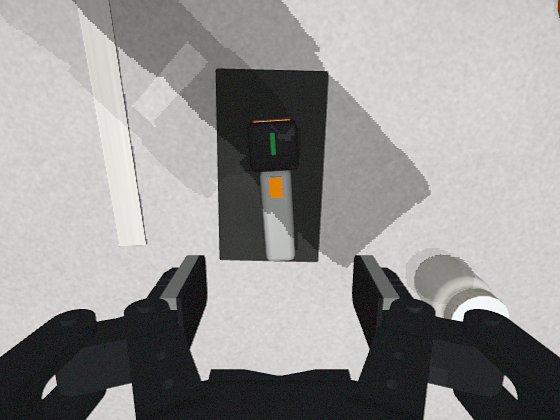

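View pics/w12.png

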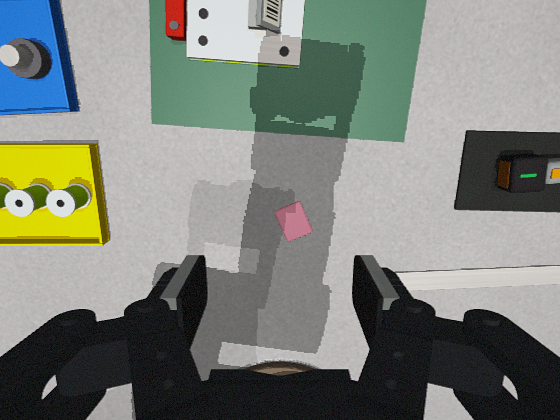

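View pics/scene12.png

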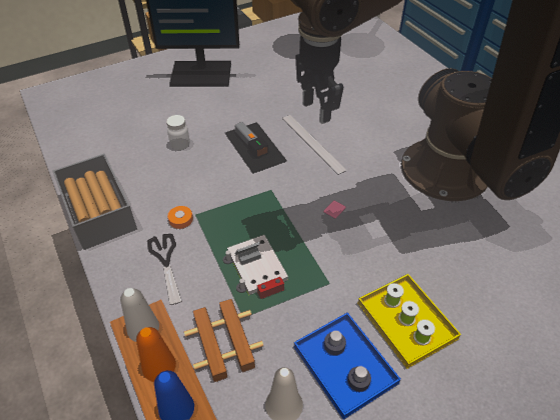

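The scanner lies flat on its pad, nose at wrist (272,121), and the trays are intact. I'll check the plate once more before handing in.

Run:
```python
from h import *
robot.movep([.68,-.0,.24],down(0.0)); robot.wait(.3)
im,C=snap('wrist','w13'); np.savez('c13.npz',K=C[0],R=C[1],t=C[2]); crop(im,'w13z',130,120,410,330,2.85); print(T())
```

```text
98.2333
```

View pics/w13z.png

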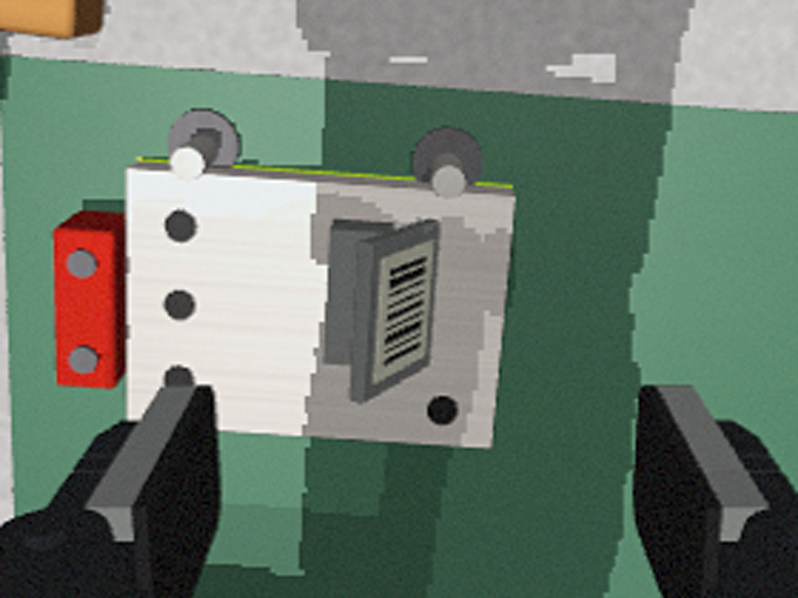

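Run:
```python
from h import *
im=cv2.imread('pics/w13.png')[:,:,::-1]; crop(im,'w13b',165,150,325,290,4.9)
```

```text
(no output)
```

View pics/w13b.png

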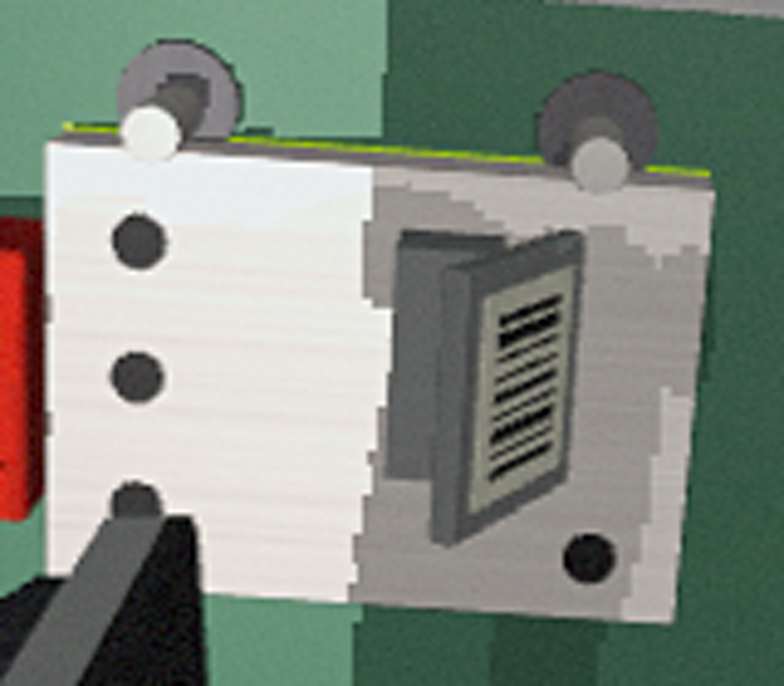

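Run:
```python
from h import *
d=np.load('c13.npz');C=(d['K'],d['R'],d['t'])
a=lambda u,v:((u+.5)/4.9-.5+165,(v+.5)/4.9-.5+150)
for n,p,z in (('Lfar',(47,143),.016),('Rfar',(713,191),.016),('Rnear',(672,622),.016),('nearmid',(350,603),.016),('dl',(151,132),.03),('dr',(600,165),.03)): print(n,tofix(p2w(C,*a(*p),z)).round(4))
```

```text
Lfar [0.0494 0.0695]
Rfar [ 0.0493 -0.0699]
Rnear [-0.0499 -0.0701]
nearmid [-0.0505  0.0022]
dl [0.0561 0.0449]
dr [ 0.0559 -0.0453]
```

The plate measures within about 1 mm and square. Handing in.

Run:
```python
from h import *
robot.wait(.3); workorder.sign_off(); print(T())
```

```text
the job is handed in; nothing more can be done
the job is handed in; nothing more can be done
```

The bench is set up and the job was handed in at about 98 s of the 210 s allowed. The sign-off gives no verdict, so what follows rests on my own checks.

- **Leftovers:** the 2 weights present are in the blue tray and the 3 bobbins are in the yellow tray. All were still there in the last pictures.
- **Plate:** I pushed it flat along the table until it pressed on both dowels and the stop with 13–15 N. In the last wrist picture its corners measured within about 0.7 mm of home and square, against a limit of 3 mm.
- **Scan:** I held the scanner level, about 80 mm in front of the middle of the label and 30 degrees from square. It stayed about 2.6 s, then another 2.2 s 3 mm lower.
- **Scanner:** it lies flat, right way up, near the middle of its pad. The gripper was clear of everything at hand-in.
- **Other tools:** they looked unmoved in the last pictures, but I did not measure them.

**Camera disagreement:** the scene camera read about 3–5 mm off from the wrist camera in places, so I relied on the wrist camera. I did not see anything get knocked aside.

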